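# Roll the brass specimen up the loading gutter

## Robot

A 6-joint arm with a two-finger parallel gripper is mounted at the origin on the work surface. World frame = base frame: x ahead of the robot, y to its left, z up, the work surface at z = 0. Lengths are in m, angles in rad, forces in N, time in s.
With the tool pointing down it reaches from about 0.3 to 0.875 m from the base axis. Payload 6.4 kg.
Tool frame: the origin (TCP) lies between the finger pads; the fingertips stand 8 mm ahead of it and the grasp point (between the pads) lies 11 mm behind it; z points along the fingers, y is the direction in which the jaws open and shut (so a half turn about z gives the same grasp; the last joint's range is limited). The gripper opens to 85 mm and grips with 20 to 120 N. Pads are 22 mm wide; open, the fingers measure 114 mm over their backs; the gripper's body (76 mm by 85 mm) begins 54 mm behind the grasp point. The pads swing forward as they close: fully open they stand 13 mm farther back than shut.
Start: joints at [0.989, 0.181, 1.607, -0, 1.354, -0.206], TCP at [0.211, 0.535, 0.239] pointing down, gripper open.
Joint ranges: [-2.99, 2.99], [-0.89, 2.07], [0.3, 2.58], [-1.14, 4.28], [0, 2.63], [-3.12, 3.12]. Speed limits (rad/s): [2.57, 2.57, 3.01, 3.14, 3.14, 3.14].

## Interface

Orientations are given as a unit quaternion [w, x, y, z].
In Python, from bench import monitor, viewer, workorder, spotter gives the robot as it stands. The module is installed in compiled form; this text tells all that it offers.
- The arm moves only by the tool move_arm, never from a script. Its argument "motion" is a list of rows, each a list of 3 entries, a list of its own where there are three numbers: the shift along the tool's x, y, z in units of 60 mm (1.0 is 60 mm), then the turn, a rotation vector about the tool's x, y, z in units of 8 degrees (1.0 is 8 degrees), then the opening in per cent of the stroke, from 0 (shut) to 100 (fully open). In form: [[[dx, dy, dz], [rx, ry, rz], grip], ...]. A call has 1 to 10 rows; each row is the pose to reach, as a shift and turn from the pose commanded when the call began, along the tool's axes at that moment; what a row does not reach only later rows make up. A row lasts 1/8 s, in which the tool goes at most 62.5 mm and 10.7 degrees, less where a joint would pass 70% of its speed; a pose out of reach is approached as far as the arm can. A call with a gripper value outside its range is refused whole. The fingers move at their own pace and stop on an object; the grip force is fixed at half the most. Time passes only in rows, so rows that repeat a pose let the fingers close. It gives the time, the measured TCP pose, the force and the opening at its end, in the units of the state.
- monitor.get_obs(): the state, without advancing time (a new reading comes with each control period).
- viewer.camera(name): name is "side" or "top" or "wrist"; returns the picture (400x640x3 uint8, blue, green, red); there is no depth.
- viewer.calibration(name): a dict with "fovy" (degrees; the focal length in pixels is half the picture's height over the tangent of half this angle, whatever the lens; pixels are square), "cx", "cy" (the principal point, pixels), "extrinsics" (4x4, takes a point from camera to world coordinates). Camera axes: x right, y down, z forward; pixel columns grow to the right and rows downward; lengths in m; the calibration is good to about 2 mm. A picture is of the moment at which its call begins: read the wrist's pose just before it. calibration takes no time and is no camera call; for the wrist camera it gives the pose at the moment of the call.
- workorder.hand_in(): hands the job in, once; it reports no verdict.
Trained networks look in the newest picture that a camera, given by its name, has taken for a name from the list of things; names that differ only in an ending like _2 or _b are one class to them, and where a whole thing is asked for, a point or a joint stands for the part that bears it (a point fixed in the world has none). Each returns a list of dicts, best first, with "score" (0 to 1); they miss things now and then, are a little off and sometimes report something else, mostly with a low value. They report only what shows in the picture. A call takes as long as a camera call. They do not tell look-alikes from the thing itself.
- spotter.search_frame(camera, name): "centre" ([column, row] as shares, 0 to 1, of the picture: columns of its width, rows of its height, amid what is visible of it).
- spotter.outline_of(camera, name): "region" (400x640 bool, what is visible of it) and "centre" ([column, row] as shares, 0 to 1, of the picture: columns of its width, rows of its height, amid what is visible of it).
The state is a dict: "time_s": time; "q": joint angles; "dq": joint speeds; "joint_efforts": joint torques, N m; "eef_pos": TCP position; "eef_rot": TCP orientation; "wrist_force": force on the tool from outside, world axes, zero at the start; "torque": the same for the moment, N m; "opening": opening from 0.0 (shut) to 1.0 (fully open).
Only numpy, scipy, OpenCV 4.12 (cv2) and the standard library are available. Lean on these libraries where they do the work, as an engineer would, in place of code of your own. Each camera call takes 0.05 s, during which the arm holds its last target. There are 200 camera calls.

## Task

Push the brass specimen gently up its sloped gutter with the fingertips until it drops over the yellow-edged lip into the pocket in front of the red end stop, so that it stays there and cannot roll back. Roll it along the gutter only: do not lift it out or fling it. Leave the aluminium specimen at the foot of the other gutter, do not disturb the things standing around, and take the hand away when done.

Things in the scene. Friction and masses are not known exactly. Their poses are not given: they have to be found in the camera images.
- bed: Tilted bed of a cream loading rack fixed to the bench: two parallel gutters (lanes), sloping 6 degrees. Origin in the plane of the lane floors, midway along and between the lanes, 54 mm above the bench. x runs up the slope, y across to the left looking uphill, z square to the floors. Lanes: centre lines at y = +50 and -50 mm, 56 mm wide inside, side walls 14 mm high, from x = -150 to +150 mm.
- foot (a point): Foot bars: a round steel bar across each lane, 6 mm proud of the floor, against which the specimen rests at the start (its centre then at x = -98 mm of the bed). Point midway between the lanes, at floor level, at x = -115 mm of the bed. Axes as the bed. The lanes are open below it.
- lip (a point): Lip at the upper end of each lane floor, marked by a yellow strip: beyond it the floor lies 4 mm lower (the pocket, up to the stop). Point midway between the lanes, at lane floor level, at x = +103 mm of the bed. Axes as the bed. Once a specimen's centre has been pushed past it, it drops into the pocket by itself and stays, its centre at x = 116 to 118 mm, 18 mm above the lane floor's plane.
- stop (a point): Red end stop closing the upper end of each lane, 31 mm high above the lane floor, 10 mm thick. Point midway between the lanes, at floor level, in the plane of the stops' faces, at x = +140 mm of the bed. Axes as the bed.
- brass: The specimen to move: a solid yellow brass cylinder, 44 mm in diameter, 50 mm long, about 0.4 to 0.7 kg, lying across its gutter at the foot, in either of the two lanes. Origin at its centre (22 mm above the lane floor); its y axis is the cylinder's axis, x and z turn with it as it rolls. Rolling it up takes 1 to 5 N along the slope, more if a fingertip rubs hard on it.
- alu: The other specimen, to be left alone: a silvery aluminium cylinder of the same size, 44 mm in diameter, 50 mm long, 0.2 kg, at the foot of the other lane. Origin at its centre, y along its axis.
- weight: Bystander: steel calibration weight standing on the bench at the far side of the rack, 52 mm across, 58 mm high with its knob. Origin: centre of its underside.
- puck: Bystander: short copper cylinder standing upright on the bench at the robot's side of the rack, 40 mm across and 40 mm high. Origin: centre of its underside.
- driver: Bystander: screwdriver with a red handle lying on the bench at the right, 180 mm long along its x axis.
- wrench: Bystander: steel wrench lying on the bench at the left, 170 mm long along its x axis.
- grease: Bystander: jar with a blue cap at the right, 60 mm across, 75 mm high. Origin: centre of its underside.
- tray: Bystander: blue open plastic tray at the left, 160 x 120 mm, 40 mm high. Origin: centre of its underside.
Things that resemble listed ones, but are neither listed nor needed, are in the scene too. What is shaped like the brass but green or turquoise is not meant.

How it is judged:
At the end, for the whole second after the job is handed in: The brass specimen lies still (under 10 mm/s) in the pocket: centre at x = 110 to 124 mm of the bed, 14 to 20 mm above the plane of the lane floors, axis within 0.2 rad of straight across; the aluminium specimen is still at the foot of its lane (centre at x = -108 to -85 mm) (x of brass in the frame of bed between 0.11 and 0.124 m and z of brass in the frame of bed between 0.014 and 0.02 m and angle between the y axis of brass and the y axis of bed, either way round below 0.2 rad and linear speed of brass below 0.01 m/s and x of alu in the frame of bed between -0.108 and -0.085 m); the robot touches nothing.
It fails at once if the brass specimen is lifted off its gutter (centre more than 35 mm above the lane floor; 22 mm is resting on it) (z of brass in the frame of bed above 0.035 m).
It fails at once if the brass specimen is flung or let run (faster than 0.4 m/s) (linear speed of brass above 0.4 m/s).
It fails at once if the aluminium specimen is moved more than 12 mm (distance of alu from where it was at the start of the episode above 0.012 m).
It fails at once if another thing on the bench is moved more than 20 mm (distance of any of weight, puck, driver, wrench, grease, tray from where it was at the start of the episode above 0.02 m).
It also fails if it takes over 35 s, if anything falls off the work surface, if the arm or the gripper's body presses on something with over 40 N, if the wrist force passes 120 N, or if a joint passes its speed limit or range.

## Working session

There is one attempt and no reset: what is moved stays moved. The work goes in short steps, Python scripts to look and compute and a tool call to move; the robot and the scene stay as the last step left them, time stands still between calls to the robot, and variables do not carry over. Pictures are saved under pics/ and viewed, about 8 in all and at most 12, crops included, and the job is handed in when it is done.

Besides the shell and the picture viewer there is one more tool, called by a JSON object that holds its "fn" and its "kwargs". move_arm: Moves the arm, as the interface text tells. Its arguments: {"type":"object","properties":{"motion":{"type":"array","items":{"type":"array"}}},"required":["motion"]}

```bash
mkdir -p pics
cat > h.py <<'E'
import numpy as np, cv2
from bench import monitor, viewer, workorder, spotter
def ray(cam,u,v):
    c=viewer.calibration(cam); f=200/np.tan(np.radians(c['fovy'])/2); T=np.array(c['extrinsics'])
    d=T[:3,:3]@np.array([(u-c['cx'])/f,(v-c['cy'])/f,1]); return T[:3,3],d/np.linalg.norm(d)
def at_z(cam,u,v,z):
    o,d=ray(cam,u,v); return o+d*(z-o[2])/d[2]
def proj(cam,P):
    c=viewer.calibration(cam); f=200/np.tan(np.radians(c['fovy'])/2); T=np.array(c['extrinsics'])
    p=(np.atleast_2d(P)-T[:3,3])@T[:3,:3]; return p[:,:2]/p[:,2:]*f+[c['cx'],c['cy']]
E
python3 - <<'E'
from h import *
print(monitor.get_obs())
ims=[]
for c in ['top','side']:
    im=viewer.camera(c); cv2.imwrite(f'pics/{c}0.png',im); ims.append(im)
    print(c,np.round(viewer.calibration(c)['extrinsics'],3).tolist())
    for n in ['bed','brass','alu','puck','weight']:
        for r in spotter.search_frame(c,n)[:3]: print(n,round(r['score'],2),np.round(np.array(r['centre'])*[640,400],1))
cv2.imwrite('pics/both.png',cv2.resize(np.vstack(ims),(480,600)))
E
```

```text
{'time_s': 0.0, 'q': array([ 9.88749284e-01,  1.81510381e-01,  1.60798612e+00, -4.05453976e-06,
        1.35381484e+00, -2.06286124e-01]), 'dq': array([-6.02492846e-04,  9.22462500e-04, -4.31165546e-05, -2.84391357e-03,
        1.45350570e-03,  9.52809473e-06]), 'joint_efforts': array([ 1.07468375e-03, -4.44880450e+01, -3.51327538e+01, -5.00317328e-04,
        9.15000594e-03, -5.11139717e-07]), 'eef_pos': array([0.21069327, 0.5344376 , 0.23841196]), 'eef_rot': array([-3.28194226e-04,  1.86776575e-01,  9.82402042e-01, -7.94207871e-04]), 'wrist_force': array([ 0.75490221,  0.84629297, -0.3662087 ]), 'torque': array([0.00813285, 0.00765937, 0.06651837]), 'opening': 0.9976246996419683}
top [[0.016, -0.983, 0.184, 0.312], [-1.0, -0.015, 0.006, 0.028], [-0.003, -0.184, -0.983, 1.344], [0.0, 0.0, 0.0, 1.0]]
bed 0.66 [301.9 197.3]
brass 0.84 [340.2 131. ]
brass 0.81 [346.3 173.5]
brass 0.76 [405.9 177.4]
puck 0.73 [294.5 260.1]
puck 0.27 [351.2 207. ]
weight 0.75 [297.3 142.5]
weight 0.64 [350.  207.1]
side [[0.912, -0.266, 0.312, 0.116], [-0.41, -0.619, 0.67, -0.932], [0.015, -0.739, -0.673, 1.036], [0.0, 0.0, 0.0, 1.0]]
bed 0.56 [330.5 181.3]
brass 0.66 [365.  199.5]
brass 0.6 [394.7 253.4]
brass 0.51 [401. 198.]
alu 0.74 [332.4 215. ]
weight 0.77 [373.8 179.6]
```

View pics/top0.png

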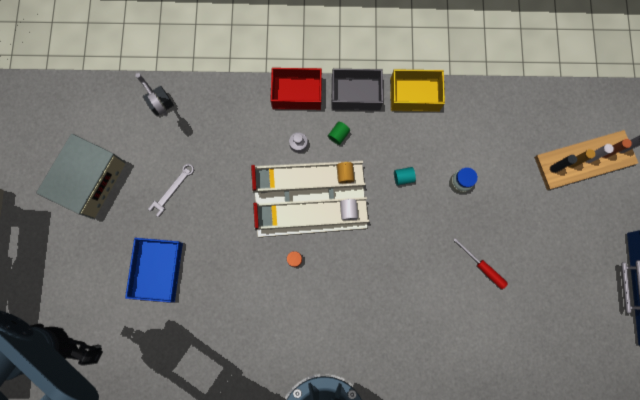

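View pics/side0.png

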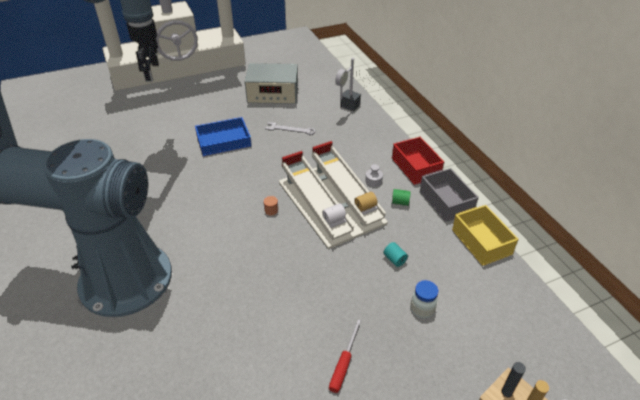

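The top view shows the brass at (346,173) in the far lane and the alu at (348,209) in the near one. The red stops are at left (255,178 / 256,215), so uphill is world +y. Next I fit the bed pose.

```bash
cat >> h.py <<'E'
def bedT(p):
    x,y,yaw=p; a=np.radians(6); c,s=np.cos(yaw),np.sin(yaw)
    R=np.array([[c,-s,0],[s,c,0],[0,0,1]])@np.array([[np.cos(a),0,-np.sin(a)],[0,1,0],[np.sin(a),0,np.cos(a)]])
    return R,np.array([x,y,0.054])
E
python3 - <<'E'
from h import *
from scipy.optimize import least_squares
viewer.camera('top')
im=cv2.imread('pics/top0.png'); im2=cv2.imread('pics/side0.png')
def red(im,x0,x1,y0,y1):
    b,g,r=[im[...,i].astype(int) for i in range(3)]
    m=((r>110)&(g<60)&(b<60)).astype(np.uint8); k=np.zeros_like(m);k[y0:y1,x0:x1]=1;m*=k
    n,_,st,ce=cv2.connectedComponentsWithStats(m)
    return [(st[i,4],np.round(ce[i],1),st[i,:4]) for i in range(1,n) if st[i,4]>10]
print(red(im,240,275,150,240)); print(red(im2,270,340,135,170))
for r in spotter.outline_of('top','brass')[:3]: 
    v,u=np.where(r['region']);print(r['score'],u.min(),u.max(),v.min(),v.max(),u.mean(),v.mean())
for uv in [(346.3,173)]: print(at_z('top',*uv,0.068))
# lane wall tops: z=14mm; outer wall unknown. fit by points: stop top/back corners
P={'top':([(-98,-50,24),(-98,50,24),(140,-50,31),(140,50,31)],[(346,172.5),(348.5,209),(258,178),(258.5,215)])}
def res(p):
    R,t=bedT(p); return np.concatenate([(proj(c,np.array(a)/1e3@R.T+t)-b).ravel() for c,(a,b) in P.items()])
s=least_squares(res,[0.5,0.05,1.57]); print(s.x,np.round(s.fun,1))
R,t=bedT(s.x)
out=[]
for c,i,(u0,v0) in [('top',im,(240,145)),('side',im2,(265,130))]:
    w=130;h=110;k=5; big=cv2.resize(i[v0:v0+h,u0:u0+w],None,fx=k,fy=k,interpolation=cv2.INTER_CUBIC)
    for y in (-50,50):
        for q in [[(-150,y-28,14),(140,y-28,14),(140,y+28,14),(-150,y+28,14)],[(140,y-28,31),(140,y+28,31)],[(103,y-28,0),(103,y+28,0)]]:
            pp=((proj(c,np.array(q)/1e3@R.T+t)-[u0,v0]+.5)*k).astype(int)
            cv2.polylines(big,[pp],False,(255,0,255),1)
    out.append(big)
cv2.imwrite('pics/ov.png',cv2.resize(np.vstack(out),None,fx=.54,fy=.54,interpolation=cv2.INTER_AREA) if 0 else np.hstack([cv2.resize(o,(400,338)) for o in out]))
E
```

```text
[(np.int32(77), array([253.1, 176.3]), array([251, 165,   5,  24], dtype=int32)), (np.int32(77), array([255.4, 215.2]), array([254, 203,   4,  25], dtype=int32))]
[(np.int32(24), array([321.8, 145.2]), array([313, 142,  18,   7], dtype=int32)), (np.int32(25), array([292.1, 155.1]), array([283, 152,  19,   7], dtype=int32))]
0.89 394 414 168 184 403.986301369863 175.99657534246575
0.81 336 353 161 184 344.7704485488127 172.66490765171503
0.78 328 348 122 143 338.233676975945 132.7319587628866
[ 0.63461517 -0.0503002   0.068     ]
[0.57598394 0.04434668 1.67315582] [ 0.2  0.   1.4  0.5 -1.8 -0.8  0.2  0.2]
```

View pics/ov.png

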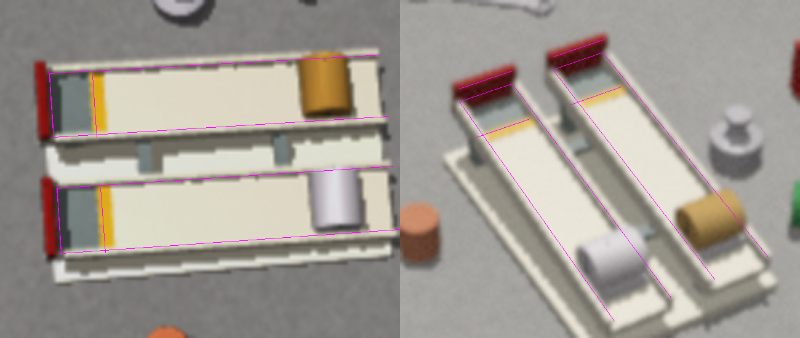

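```bash
cat >> h.py <<'E'
from scipy.spatial.transform import Rotation as Ro
BED=[0.57598,0.04435,1.673]
def bedpt(x,y,z):
    R,t=bedT(BED); return R@(np.array([x,y,z])/1e3)+t
def plan(P,yaw):
    "shift/turn units from current pose to tool-down with tool x at world yaw (TCP at P)"
    o=monitor.get_obs(); w,x,y,z=o['eef_rot']; R0=Ro.from_quat([x,y,z,w])
    R1=Ro.from_matrix(np.array([[np.cos(yaw),np.sin(yaw),0],[np.sin(yaw),-np.cos(yaw),0],[0,0,-1]]))
    return np.round(R0.inv().apply(P-o['eef_pos'])/.06,3),np.round(np.degrees((R0.inv()*R1).as_rotvec())/8,3)
E
python3 - <<'E'
from h import *
P=bedpt(-145,-50,0);P[2]=0.22; print(P,bedpt(-98,-50,22),plan(P,BED[2]))
E
```

```text
[ 0.64043179 -0.09400188  0.22      ] [ 0.63589747 -0.04979089  0.06563569] (array([-10.504,  -7.124,   0.322]), array([ 1.000e-03, -0.000e+00,  7.827e+00]))
```

{"fn": "move_arm", "kwargs": {"motion": [[[-1, -0.7, 0], [0, 0, 0.8], 20], [[-2, -1.4, 0], [0, 0, 1.6], 20], [[-3, -2, 0.1], [0, 0, 2.4], 20], [[-4, -2.7, 0.1], [0, 0, 3.2], 20], [[-5, -3.4, 0.1], [0, 0, 4], 20], [[-6, -4.1, 0.2], [0, 0, 4.8], 20], [[-7, -4.8, 0.2], [0, 0, 5.6], 20], [[-8, -5.5, 0.2], [0, 0, 6.4], 20], [[-9, -6.2, 0.3], [0, 0, 7.2], 20], [[-9.8, -6.7, 0.3], [0, 0, 7.8], 20]]}}

```text
time_s: 1.95
eef_pos: [0.5616, 0.0154, 0.2239]
eef_rot: [0.0, 0.67, 0.742, 0.0]
wrist_force: [1.0, -0.4, 0.5]
opening: 0.2
```

Run:
```python
from h import *
o=monitor.get_obs();print(o['time_s'],o['eef_pos'],o['opening'],o['wrist_force'])
T=np.array(viewer.calibration('wrist')['extrinsics']);im=viewer.camera('wrist');cv2.imwrite('pics/w1.png',im);print(T.round(3).tolist())
for r in spotter.outline_of('wrist','brass')[:3]:
    v,u=np.where(r['region']);print(r['score'],u.min(),u.max(),v.min(),v.max(),u.mean(),v.mean())
for y in (-50,50):
  for q in [[(-150,y-28,14),(140,y-28,14),(140,y+28,14),(-150,y+28,14)],[(103,y-28,0),(103,y+28,0)]]:
    cv2.polylines(im,[proj('wrist',np.array([bedpt(*a) for a in q])).astype(int)],False,(255,0,255),1)
cv2.imwrite('pics/w1o.png',im)
P=bedpt(-147,-50,0);P[2]=0.22; print(P,plan(P,BED[2]))
```

```text
1.95 [0.56159539 0.01535109 0.22388001] 0.19998719449955665 [ 0.9896115  -0.35170315  0.50858402]
[[0.995, 0.097, 0.031, 0.553], [0.102, -0.948, -0.3, 0.092], [0.001, 0.302, -0.953, 0.358], [0.0, 0.0, 0.0, 1.0]]
0.86 475 543 200 261 508.9634101719722 230.8730332967435
0.59 366 429 229 276 398.4325925925926 251.9425925925926
0.47 234 467 0 292 346.36287404654803 115.04715920203402
[ 0.64063473 -0.09598055  0.22      ] (array([-1.917,  1.106,  0.064]), array([ 0.009,  0.014, -0.026]))
```

View pics/w1o.png

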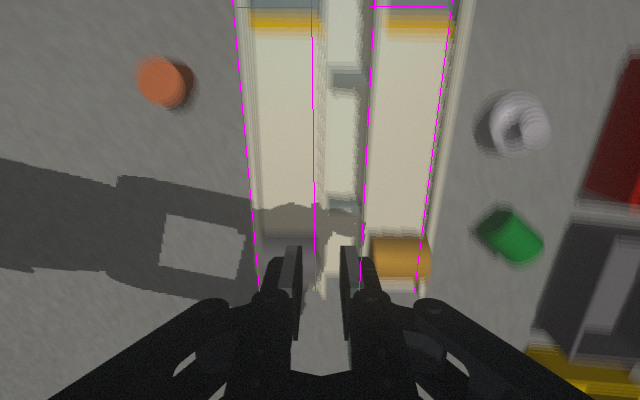

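{"fn": "move_arm", "kwargs": {"motion": [[[-0.9, 0.5, 0], [0, 0, 0], 20], [[-1.8, 1.1, 0], [0, 0, 0], 20], [[-1.9, 1.1, 0], [0, 0, 0], 20], [[-1.9, 1.1, 0], [0, 0, 0], 20], [[-1.9, 1.1, 0], [0, 0, 0], 20]]}}

```text
time_s: 2.68
eef_pos: [0.6376, -0.0874, 0.2238]
eef_rot: [-0.0, 0.668, 0.744, 0.0]
wrist_force: [-0.2, -0.4, 0.0]
opening: 0.2
```

Run:
```python
from h import *
o=monitor.get_obs();print(o['time_s'],o['eef_pos'],o['opening'],abs(o['dq']).max())
im=viewer.camera('wrist');cv2.imwrite('pics/w2.png',im)
for y in (-50,50):
  for q in [[(-150,y-28,14),(140,y-28,14),(140,y+28,14),(-150,y+28,14)],[(103,y-28,0),(103,y+28,0)]]:
    cv2.polylines(im,[proj('wrist',np.array([bedpt(*a) for a in q])).astype(int)],False,(255,0,255),1)
cv2.imwrite('pics/w2o.png',im)
P=bedpt(-147,-50,0);P[2]=0.22; print(P,plan(P,BED[2]))
```

```text
2.675 [ 0.63761667 -0.08744968  0.22381841] 0.20034424602955234 0.00808951192302601
[ 0.64063473 -0.09598055  0.22      ] (array([-0.147,  0.033,  0.067]), array([ 0.   , -0.002,  0.039]))
```

View pics/w2o.png

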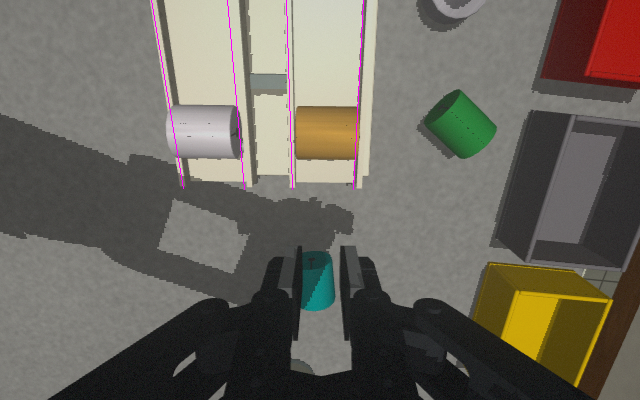

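Run:
```python
from h import *
R,t=bedT(BED)
for n,uv,z in [('brass',(327,133),.0656),('alu',(204,132),.0656)]:
    p=at_z('wrist',*uv,z); print(n,p,(R.T@(p-t)*1e3).round(1))
for z in (.02,.04): print('teal w',at_z('wrist',318,255,z),'top',at_z('top',404,176,z))
print(proj('wrist',[bedpt(-98,-50,22),bedpt(-98,50,22)]))
o=monitor.get_obs();P=o['eef_pos'].copy()
P[2]=.01;print(proj('top',[P]))
```

```text
brass [ 0.6382912  -0.04730561  0.0656    ] [-95.8 -52.6  21.7]
alu [ 0.53640452 -0.05747361  0.0656    ] [-95.5  49.8  21.7]
teal w [ 0.64478007 -0.18326727  0.02      ] top [ 0.64072117 -0.21204713  0.02      ]
teal w [ 0.64385069 -0.17308715  0.04      ] top [ 0.63575639 -0.20842308  0.04      ]
[[323.81629531 135.67941866]
 [203.98280993 135.03728682]]
[[358.39066416 177.22650883]]
```

```bash
python3 - <<'E'
import re
s=open('h.py').read()
from h import *
R,t=bedT(BED); n=t+R@np.array([.0023,-.0014,0]); 
s=s.replace('BED=[0.57598,0.04435,1.673]',f'BED=[{n[0]:.5f},{n[1]:.5f},1.670]'); open('h.py','w').write(s)
E
python3 - <<'E'
from h import *
print(BED)
P=bedpt(-142,-50,22);print(P,plan(P,BED[2]))
Q=bedpt(80,-50,22);print(Q,plan(Q,BED[2]))
E
```

```text
[0.57714, 0.04677, 1.67]
[ 0.64110871 -0.09109404  0.06103644] (array([-0.068,  0.049,  2.717]), array([ 0.   , -0.002,  0.06 ]))
[0.61924205 0.12860431 0.08424176] (array([3.612, 0.08 , 2.331]), array([ 0.   , -0.002,  0.06 ]))
```

{"fn": "move_arm", "kwargs": {"motion": [[[-0.07, 0.05, 0.7], [0, 0, 0], 8], [[-0.07, 0.05, 1.4], [0, 0, 0], 8], [[-0.07, 0.05, 1.9], [0, 0, 0], 8], [[-0.07, 0.05, 2.3], [0, 0, 0], 8], [[-0.07, 0.05, 2.5], [0, 0, 0], 8], [[-0.07, 0.05, 2.6], [0, 0, 0], 8], [[-0.07, 0.05, 2.7], [0, 0, 0], 8], [[-0.07, 0.05, 2.7], [0, 0, 0], 8]]}}

```text
time_s: 3.72
eef_pos: [0.6419, -0.0929, 0.062]
eef_rot: [0.0, 0.669, 0.744, 0.0]
wrist_force: [0.9, 0.4, 0.2]
opening: 0.076
```

Run:
```python
from h import *
o=monitor.get_obs();print(o['time_s'],o['eef_pos'],o['opening'],o['wrist_force'])
im=viewer.camera('wrist');im2=viewer.camera('side')[130:280,260:420]
cv2.imwrite('pics/w3.png',np.hstack([cv2.resize(im,(480,300)),cv2.resize(im2,(320,300),interpolation=cv2.INTER_CUBIC)]))
for x in(-142,80,88):Q=bedpt(x,-50,22);print(plan(Q,BED[2]))
```

```text
3.725 [ 0.64192035 -0.09289269  0.06203843] 0.07626769906687436 [0.92386977 0.35925762 0.17438464]
(array([ 0.035, -0.014,  0.023]), array([0.006, 0.003, 0.048]))
(array([ 3.715,  0.011, -0.366]), array([0.006, 0.003, 0.048]))
(array([ 3.847,  0.012, -0.38 ]), array([0.006, 0.003, 0.048]))
```

View pics/w3.png

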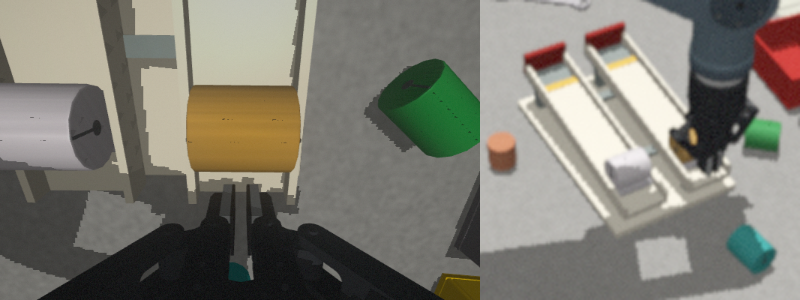

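{"fn": "move_arm", "kwargs": {"motion": [[[0.06, 0, 0], [0, 0, 0.05], 8], [[0.14, 0, -0.01], [0, 0, 0.05], 8], [[0.22, 0, -0.02], [0, 0, 0.05], 8], [[0.32, 0, -0.03], [0, 0, 0.05], 8], [[0.42, 0, -0.04], [0, 0, 0.05], 8], [[0.52, 0, -0.05], [0, 0, 0.05], 8], [[0.62, 0, -0.06], [0, 0, 0.05], 8], [[0.72, 0, -0.07], [0, 0, 0.05], 8], [[0.82, 0, -0.08], [0, 0, 0.05], 8], [[0.92, 0, -0.09], [0, 0, 0.05], 8]]}}

```text
time_s: 5.08
eef_pos: [0.6391, -0.0413, 0.0705]
eef_rot: [0.005, 0.671, 0.741, 0.0]
wrist_force: [1.0, -10.9, 8.8]
opening: 0.078
```

Run:
```python
from h import *
o=monitor.get_obs();R,t=bedT(BED);print(o['time_s'],(R.T@(o['eef_pos']-t)*1e3).round(1),o['wrist_force'])
im=viewer.camera('wrist');im2=viewer.camera('side')[130:280,260:420]
cv2.imwrite('pics/w4.png',np.hstack([cv2.resize(im,(480,300)),cv2.resize(im2,(320,300),interpolation=cv2.INTER_CUBIC)]))
for x in(80,88):Q=bedpt(x,-50,22);print(plan(Q,BED[2]))
```

```text
5.075 [-91.5 -52.9  26.2] [  1.03131312 -10.89717296   8.77460365]
(array([ 2.809, -0.029, -0.258]), array([ 0.029,  0.018, -0.003]))
(array([ 2.942, -0.029, -0.273]), array([ 0.029,  0.018, -0.003]))
```

View pics/w4.png

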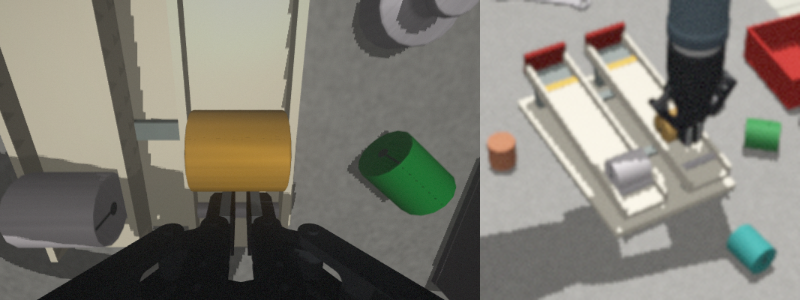

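{"fn": "move_arm", "kwargs": {"motion": [[[0.1, 0, 0.02], [0, 0, 0], 8], [[0.2, 0, 0.02], [0, 0, 0], 8], [[0.3, -0.01, 0.02], [0, 0, 0], 8], [[0.4, -0.01, 0.01], [0, 0, 0], 8], [[0.5, -0.01, 0], [0, 0, 0], 8], [[0.6, -0.02, -0.01], [0, 0, 0], 8], [[0.7, -0.02, -0.02], [0, 0, 0], 8], [[0.8, -0.02, -0.03], [0, 0, 0], 8], [[0.9, -0.03, -0.04], [0, 0, 0], 8], [[1.0, -0.03, -0.05], [0, 0, 0], 8]]}}

```text
time_s: 6.42
eef_pos: [0.6293, 0.0203, 0.0713]
eef_rot: [0.002, 0.671, 0.741, 0.0]
wrist_force: [1.1, -6.9, 6.1]
opening: 0.083
```

Run:
```python
from h import *
o=monitor.get_obs();R,t=bedT(BED);print(o['time_s'],(R.T@(o['eef_pos']-t)*1e3).round(1),o['wrist_force'])
for x in(80,88):Q=bedpt(x,-50,22);print(plan(Q,BED[2]))
im=viewer.camera('wrist');cv2.imwrite('pics/w5.png',im)
for r in spotter.outline_of('wrist','brass')[:2]:
    v,u=np.where(r['region']);print(r['score'],u.min(),u.max(),v.min(),v.max())
```

```text
6.425 [-29.5 -49.3  20.5] [ 1.0782014  -6.86225673  6.10800926]
(array([ 1.812,  0.012, -0.22 ]), array([ 0.017,  0.018, -0.003]))
(array([ 1.944,  0.012, -0.235]), array([ 0.017,  0.018, -0.003]))
0.85 253 402 149 261
0.68 470 587 272 376
```

{"fn": "move_arm", "kwargs": {"motion": [[[0.1, 0, -0.01], [0, 0, 0], 8], [[0.2, 0, -0.02], [0, 0, 0], 8], [[0.3, 0, -0.03], [0, 0, 0], 8], [[0.4, 0, -0.05], [0, 0, 0], 8], [[0.5, 0, -0.06], [0, 0, 0], 8], [[0.6, 0, -0.07], [0, 0, 0], 8], [[0.7, 0, -0.08], [0, 0, 0], 8], [[0.8, 0, -0.09], [0, 0, 0], 8], [[0.9, 0, -0.1], [0, 0, 0], 8], [[1.0, 0, -0.11], [0, 0, 0], 8]]}}

```text
time_s: 7.78
eef_pos: [0.6241, 0.079, 0.0785]
eef_rot: [0.003, 0.671, 0.741, -0.0]
wrist_force: [0.2, -10.5, 9.4]
opening: 0.079
```

Run:
```python
from h import *
o=monitor.get_obs();R,t=bedT(BED);print(o['time_s'],(R.T@(o['eef_pos']-t)*1e3).round(1),o['wrist_force'])
for x in(80,88):Q=bedpt(x,-50,22);print(plan(Q,BED[2]))
im=viewer.camera('wrist');im2=viewer.camera('side')[130:280,260:420]
cv2.imwrite('pics/w6.png',np.hstack([cv2.resize(im,(480,300)),cv2.resize(im2,(320,300),interpolation=cv2.INTER_CUBIC)]))
```

```text
7.775 [ 29.8 -49.9  21.5] [  0.20995542 -10.52836415   9.36301407]
(array([ 0.831,  0.001, -0.099]), array([ 0.025,  0.028, -0.004]))
(array([ 0.963,  0.001, -0.113]), array([ 0.025,  0.028, -0.004]))
```

View pics/w6.png

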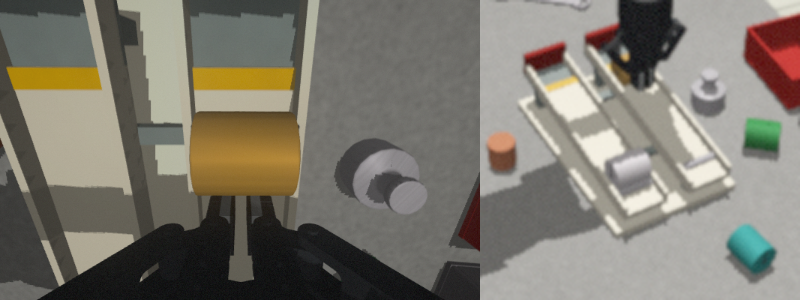

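{"fn": "move_arm", "kwargs": {"motion": [[[0.09, 0, -0.01], [0, 0, 0], 8], [[0.18, 0, -0.02], [0, 0, 0], 8], [[0.27, 0, -0.03], [0, 0, 0], 8], [[0.36, 0, -0.04], [0, 0, 0], 8], [[0.44, 0, -0.05], [0, 0, 0], 8], [[0.5, 0, -0.05], [0, 0, 0], 8], [[0.56, 0, -0.06], [0, 0, 0], 8], [[0.62, 0, -0.06], [0, 0, 0], 8], [[0.67, 0, -0.07], [0, 0, 0], 8], [[0.72, 0, -0.07], [0, 0, 0], 8]]}}

```text
time_s: 9.12
eef_pos: [0.6171, 0.1248, 0.0801]
eef_rot: [-0.001, 0.671, 0.741, -0.0]
wrist_force: [-0.6, -0.4, -0.5]
opening: 0.08
```

Run:
```python
from h import *
o=monitor.get_obs();R,t=bedT(BED);print(o['time_s'],(R.T@(o['eef_pos']-t)*1e3).round(1),o['wrist_force'])
im=viewer.camera('wrist');im2=viewer.camera('side')[130:280,260:420]
cv2.imwrite('pics/w7.png',np.hstack([cv2.resize(im,(480,300)),cv2.resize(im2,(320,300),interpolation=cv2.INTER_CUBIC)]))
```

```text
9.125 [ 76.  -47.5  18.3] [-0.62029187 -0.35433786 -0.53278575]
```

View pics/w7.png

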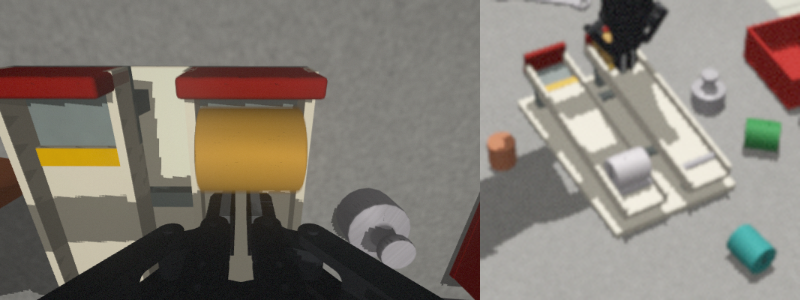

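The force has gone to zero and the brass lies over the pocket, hiding the yellow strip. I'll back off and check.

{"fn": "move_arm", "kwargs": {"motion": [[[-0.1, 0, 0], [0, 0, 0], 8], [[-0.3, 0, 0], [0, 0, 0], 8], [[-0.6, 0, -0.2], [0, 0, 0], 8], [[-0.9, 0, -0.6], [0, 0, 0], 8], [[-1.2, 0, -1.2], [0, 0, 0], 8], [[-1.5, 0, -1.8], [0, 0, 0], 8], [[-1.5, 0, -2.4], [0, 0, 0], 8], [[-1.5, 0, -2.5], [0, 0, 0], 8], [[-1.5, 0, -2.5], [0, 0, 0], 8], [[-1.5, 0, -2.5], [0, 0, 0], 8]]}}

```text
time_s: 10.48
eef_pos: [0.6259, 0.0346, 0.2292]
eef_rot: [-0.001, 0.671, 0.741, -0.001]
wrist_force: [0.1, -0.6, 0.1]
opening: 0.08
```

Run:
```python
from h import *
o=monitor.get_obs();R,t=bedT(BED);print(o['time_s'],o['eef_pos'],o['wrist_force'])
im=viewer.camera('wrist');im2=viewer.camera('side')[130:280,260:420]
cv2.imwrite('pics/w8.png',np.hstack([cv2.resize(im,(480,300)),cv2.resize(im2,(320,300),interpolation=cv2.INTER_CUBIC)]))
print(proj('wrist',[bedpt(117,-50,18)]),proj('wrist',[bedpt(103,-50,22)]))
for r in spotter.outline_of('wrist','brass')[:2]:
    v,u=np.where(r['region']);print(r['score'],u.min(),u.max(),v.min(),v.max(), (R.T@(at_z('wrist',(u.min()+u.max())/2,(v.min()+v.max())/2,bedpt(117,-50,18)[2])-t)*1e3).round(1))
```

```text
10.475 [0.62592983 0.03457384 0.22916962] [ 0.12815611 -0.61130602  0.08408471]
[[325.30228568   6.947465  ]] [[325.26038759  28.35048336]]
0.85 413 475 210 269 [ -64.1 -154.8   37. ]
0.84 303 333 338 375 [-189.2  -44.2   50.2]
```

View pics/w8.png

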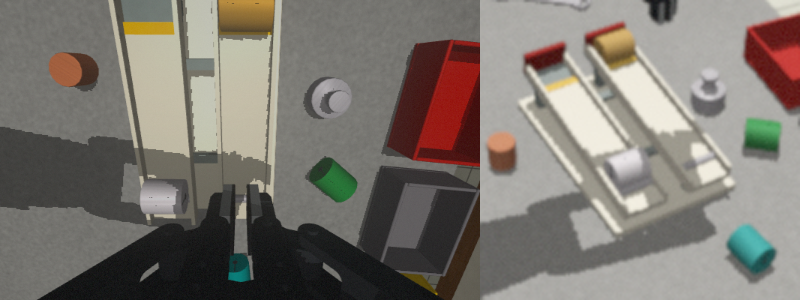

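Run:
```python
from h import *
R,t=bedT(BED)
for c in('side','top','side'):
    viewer.camera(c)
    for n,q in (('brass',(117,-50,18)),('alu',(-98,50,22))):
        for r in spotter.search_frame(c,n)[:3]:
            uv=np.array(r['centre'])*[640,400]; p=at_z(c,*uv,bedpt(*q)[2]+.008); print(c,n,round(r['score'],2),uv.round(1),(R.T@(p-t)*1e3).round(0))
    print('expected',proj(c,[bedpt(117,-50,18),bedpt(103,-50,22)]).round(1).tolist())
```

```text
side brass 0.67 [395.3 253.6] [-304.    2.   70.]
side brass 0.55 [324.1 151.7] [116. -41.  26.]
side brass 0.48 [403.2 199.2] [-160. -125.   55.]
side alu 0.93 [333.5 215.5] [-110.   58.   31.]
expected [[326.4, 152.7], [328.8, 154.7]]
top brass 0.65 [406.6 177.7] [-250.  -16.   65.]
top alu 0.71 [462.4 176.9] [-402.  -10.   62.]
top alu 0.65 [350.  209.1] [-100.   51.   30.]
top alu 0.58 [169.2 192.3] [367. -33. -19.]
expected [[264.2, 177.3], [269.6, 176.6]]
side brass 0.89 [395.  254.3] [-306.    4.   70.]
side brass 0.76 [327.4 151.2] [114. -51.  26.]
side alu 0.82 [336.8 215.3] [-113.   50.   32.]
expected [[326.4, 152.7], [328.8, 154.7]]
```

```bash
python3 -c "
from bench import workorder; print(workorder.hand_in())"
```

```text
the job is handed in; nothing more can be done
None
```

I pushed the brass specimen up the far gutter with nearly closed fingertips, at about 50 mm/s and with about 14 N or less at the wrist. It dropped over the lip into the pocket, and I then raised the hand clear and handed the job in at about 11 s.

**Brass:** After I took the hand away, the pictures show it lying straight across in front of the red stop. Two side-view measurements put its centre at about x = 114 and 116 mm of the bed, inside the required 110 to 124 mm, and it did not roll back. I did not measure its height in the pocket. The wrist force was close to zero.

**Aluminium:** It is still at the foot of its lane. The top view gives x of about −100 mm. The side view gave −110 and −113 mm, outside the −108 to −85 mm window. I put that down to network noise and my height guess, because the pixel position is within about 4 px of where it started.

**Bystanders:** None of those in the last pictures looks moved; I did not measure them individually.

**Checks that failed:** In the last checks, the top-view and wrist-view searches did not find the brass in the pocket. They reported look-alikes or other things instead, so its position rests on the side view and the pictures.

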